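# Set the delay timer's two thumbwheels

## Task

Set the delay timer on the bench to 36: the left wheel to 3 and the right wheel to 6. Each wheel is sprung: with a fingertip press it in gently to free it from its notch, roll it towards the right digit while it is held in, and let it come back up so that it clicks home. Do not lean hard on the timer and leave the heat sink and the circuit board behind it where they lie.

Things in the scene. Friction and masses are not known exactly. Their poses are not given: they have to be found in the camera images.
- timer: delay timer, grey metal box 100 (x) x 140 (y) x 80 mm high, fixed. Origin: centre of its underside; its front plate looks along -x. Two equal black thumbwheels rise from its flat top, side by side along y, 58 mm apart. Each is a grippy cylinder of radius 42 mm, width 26 mm, axle along y, with white digits 0 to 9 round the rim, 36 degrees (26 mm) apart, upright as seen from the front.
- left_wheel_top (a point): highest point of the left (+y) wheel's rim when it is fully up, mid-width: 20 mm above the box's top, 100 mm above the bench, 42 mm above the axle. Fixed to the timer, axes as the timer's. The digit on top, between two white index marks on the bezel, is the one set; the next higher digit is on its front (-x) side.
- right_wheel_top (a point): the same for the right (-y) wheel
- left_wheel (a joint): angle of the left wheel, rad: 0.628 x the digit on top, so 0 shows 0 and 1.885 shows 3. It grows as the top of the wheel is rolled to the back (timer's +x, away from the front plate). End stops just below 0 and just above 9.
- right_wheel (a joint): the same for the right wheel; 3.770 shows 6
- left_press (a joint): how far the left wheel, with its axle, is pressed straight down, m: 0 fully up in a notch, 0.010 at the bottom stop. Spring: about 6 N to start, 9 N at 4 mm, 13 N at the stop. From 4 mm on the wheel is out of its notches and turns lightly; let up, it centres itself on the nearest digit.
- right_press (a joint): the same for the right wheel
- sink: bystander: light metal heat sink with fins, 44 x 60 x 25 mm, loose, behind the timer; origin at its underside
- board: bystander: green relay circuit board 62 x 68 x 20 mm, loose, behind the timer; origin at its underside

How it is judged:
By the outcome, as a careful person would: the job done as asked, in the order asked, and still so for the second after the job is handed in, with the robot touching nothing.
It also fails if it takes over 48 s, if anything falls off the work surface, if the arm or the gripper's body presses on something with over 40 N, if the wrist force passes 120 N, or if a joint passes its speed limit or range.

## Robot

A 6-joint arm with a two-finger parallel gripper is mounted at the origin on a cart in front of the work surface, level with it; the furniture and walls round the work are solid. World frame = base frame: x ahead of the robot, y to its left, z up, the work surface at z = 0. Lengths are in m, angles in rad, forces in N, time in s.
With the tool pointing down it reaches from about 0.3 to 0.85 m from the base axis. Payload 4.2 kg.
Tool frame: the origin (TCP) lies at the very end of the fingers, on their centre line; the grasp point (between the pads) lies 19 mm behind it (ctrl.grip_point_offset is the z of the grasp point in the tool frame, in m); z points along the fingers, y is the direction in which the jaws open and shut (so a half turn about z gives the same grasp; the last joint's range is limited). The gripper opens to 91 mm and grips with 3 to 60 N. Pads are 32 mm wide; open, the fingers measure 118 mm over their backs; the gripper's body (76 mm by 178 mm) begins 60 mm behind the grasp point.
Start: joints at [-1.175, 0.32, 1.565, -0, 1.257, -0.02], TCP at [0.232, -0.526, 0.214] pointing down, gripper open.
Joint ranges: [-3.11, 3.11], [-0.84, 2.01], [0.21, 2.61], [-1.34, 4.49], [0.05, 2.63], [-2.56, 2.56]. Speed limits (rad/s): [2.57, 2.57, 3.14, 3.14, 3.14, 3.14].

## Interface

Orientations are given as a unit quaternion [x, y, z, w].
In Python, from bench import ctrl gives the robot as it stands.
- The arm moves only by the tool send_rows, never from a script. Its argument "motion" is a list that holds one entry, the list of rows, each a list of 7 numbers: the turn, a rotation vector about the world's x, y, z in degrees, then the shift along the world's x, y, z in m, then the gripper command: -1 is shut, 1 is fully open, values between are in proportion. In form: [[[wx, wy, wz, tx, ty, tz, claw], ...]]. A call has 1 to 5 rows; each row shifts and turns the commanded pose from where the row before left it; what a row does not reach is not made up. A row lasts 1/12 s, in which the tool goes at most 41.7 mm and 7.16 degrees, less where a joint would pass 70% of its speed; a pose out of reach is approached as far as the arm can. A call with a gripper value outside its range is refused whole. The fingers move at their own pace and stop on an object; "squeeze" is the grip in N (left out, the last holds). Time passes only in rows, so rows that do not move let the fingers close. It gives the time, the measured TCP pose, the force and the opening at its end, in the units of the state.
- ctrl.observe(): the state, without advancing time (a new reading comes with each control period).
- ctrl.capture(name): name is "scene" or "top" or "wrist"; returns a dict with "img" (480x640x3 uint8, red, green, blue), "fx", "fy", "cx", "cy" (pixels), "k1" (the pictures are not rectified: a ray, as slopes to the right and down, at radius r is drawn at 1 + k1 r^2 times it, then the intrinsics apply), "rvec" (rotation vector, rad) and "tvec" (3), from world to camera coordinates, as OpenCV has them. Camera axes: x right, y down, z forward; pixel columns grow to the right and rows downward; lengths in m; the calibration is good to about 2 mm. A picture is of the moment at which its call begins. There is no depth.
- ctrl.finish_job(): hands the job in, once; it reports no verdict.
Trained networks look in the newest picture that a camera, given by its name, has taken for a name from the list of things; names that differ only in an ending like _2 or _b are one class to them, and where a whole thing is asked for, a point or a joint stands for the part that bears it (a point fixed in the world has none). Each returns a list of dicts, best first, with "score" (0 to 1); they miss things now and then, are a little off and sometimes report something else, mostly with a low value. They report only what shows in the picture. A call takes as long as a camera call.
- ctrl.spot_in(camera, label): "rect" ([left, top, right, bottom] in pixels, round what is visible of it).
The state is a dict: "time_s": time; "joint_pos": joint angles; "dq": joint speeds; "effort": joint torques, N m; "ee_pos": TCP position; "orientation": TCP orientation; "force": force on the tool from outside, world axes, zero at the start; "torque": the same for the moment, N m; "width": opening from 0.0 (shut) to 1.0 (fully open).
Only numpy, scipy, OpenCV 4.12 (cv2) and the standard library are available. Lean on these libraries where they do the work, as an engineer would, in place of code of your own. Each camera call takes 0.05 s, during which the arm holds its last target.

## Working session

There is one attempt and no reset: what is moved stays moved. The work goes in short steps, Python scripts to look and compute and a tool call to move; the robot and the scene stay as the last step left them, time stands still between calls to the robot, and variables do not carry over. Pictures are saved under pics/ and viewed, and the job is handed in when it is done.

Besides the shell and the picture viewer there is one more tool, called after ">>>" by a JSON object that holds its "op" and its "data". send_rows: Moves the arm, as the interface text tells. Its arguments: {"type":"object","properties":{"motion":{"type":"array"},"squeeze":{"type":"number"}},"required":["motion"]}

```bash
mkdir -p pics; python3 - <<'E'
from bench import ctrl
import cv2
s=ctrl.observe();print({k:s[k] for k in ('time_s','ee_pos','orientation','force','width')})
for n in("scene","top","wrist"):
    c=ctrl.capture(n);cv2.imwrite(f"pics/{n}0.png",c["img"][:,:,::-1])
    print(n,{k:v for k,v in c.items() if k!="img"})
    for l in("timer","left_wheel","right_wheel","sink","board"):
        try:print(l,ctrl.spot_in(n,l)[:3])
        except Exception as e:print(l,e)
print(ctrl.observe()["time_s"])
E
```

```text
{'time_s': 0.0, 'ee_pos': array([ 0.23205301, -0.52552506,  0.21310886]), 'orientation': array([ 9.78463356e-01,  2.06418589e-01, -1.85444446e-04, -8.89838652e-04]), 'force': array([ 0.25070046,  0.52136258, -0.40595692]), 'width': 0.9987531475604229}
scene {'fx': 555.7504546724466, 'fy': 555.7504546724466, 'cx': 322.2573818014977, 'cy': 241.1408566189605, 'k1': -0.1025709053152592, 'rvec': array([ 1.30261595, -2.26180517,  0.88338527]), 'tvec': array([0.30287009, 0.47259772, 0.53920503])}
timer [{'rect': [271.8, 259.1, 381.2, 360.0], 'score': 0.74}]
left_wheel [{'rect': [293.7, 281.4, 321.0, 321.6], 'score': 0.68}]
right_wheel [{'rect': [330.3, 268.8, 358.1, 308.8], 'score': 0.57}]
sink [{'rect': [257.2, 261.0, 292.3, 290.7], 'score': 0.8}]
board [{'rect': [305.6, 252.1, 350.2, 271.1], 'score': 0.84}]
top {'fx': 573.5479513441641, 'fy': 573.5479513441641, 'cx': 319.33295697208615, 'cy': 241.18093767047307, 'k1': -0.07217082082927691, 'rvec': array([ 2.08997009, -2.1474047 ,  0.14152776]), 'tvec': array([0.02648012, 0.62887469, 0.83939952])}
timer [{'rect': [260.2, 250.4, 361.3, 329.4], 'score': 0.92}, {'rect': [281.2, 259.2, 302.1, 306.2], 'score': 0.29}]
left_wheel [{'rect': [282.4, 260.7, 303.3, 305.9], 'score': 0.94}, {'rect': [328.0, 203.9, 373.1, 251.3], 'score': 0.51}, {'rect': [258.9, 252.1, 361.8, 333.3], 'score': 0.49}]
right_wheel [{'rect': [314.8, 266.8, 342.6, 318.0], 'score': 0.62}]
sink [{'rect': [273.0, 194.8, 318.7, 234.2], 'score': 0.86}, {'rect': [260.1, 249.9, 362.7, 332.7], 'score': 0.4}]
board [{'rect': [326.5, 205.5, 377.2, 253.5], 'score': 0.57}]
wrist {'fx': 422.9812675781772, 'fy': 422.9812675781772, 'cx': 323.08884382890494, 'cy': 238.94600392354158, 'k1': -0.0976282486235123, 'rvec': array([-2.45414779,  1.59959065,  0.19694343]), 'tvec': array([-0.5758303 , -0.02743983,  0.38966888])}
timer []
left_wheel []
right_wheel []
sink []
board []
0.9
```

```bash
python3 - <<'E'
import cv2
a=cv2.imread("pics/scene0.png");b=cv2.imread("pics/top0.png")
cv2.imwrite("pics/a1.png",cv2.resize(a[240:370,240:400],None,fx=5,fy=4.6,interpolation=cv2.INTER_CUBIC)[:600])
cv2.imwrite("pics/b1.png",cv2.resize(b[185:345,240:400],None,fx=3.75,fy=3.75,interpolation=cv2.INTER_CUBIC))
E
```

```text
(no output)
```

View pics/scene0.png

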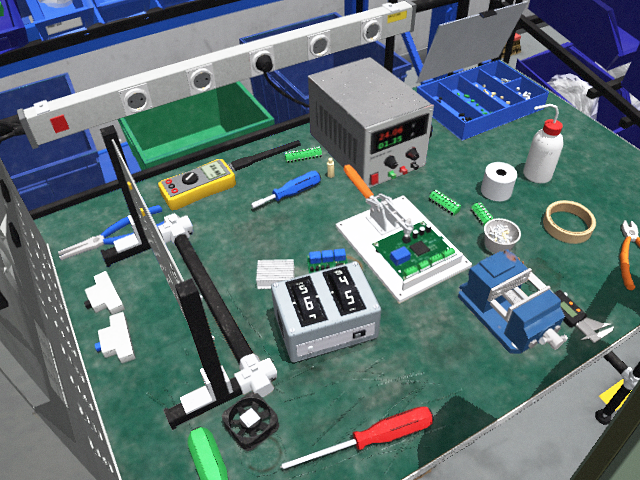

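View pics/a1.png

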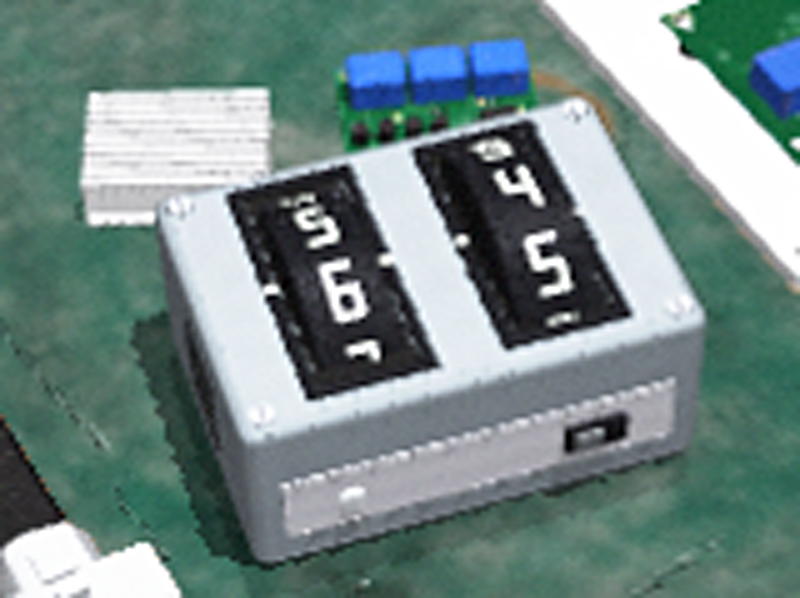

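View pics/b1.png

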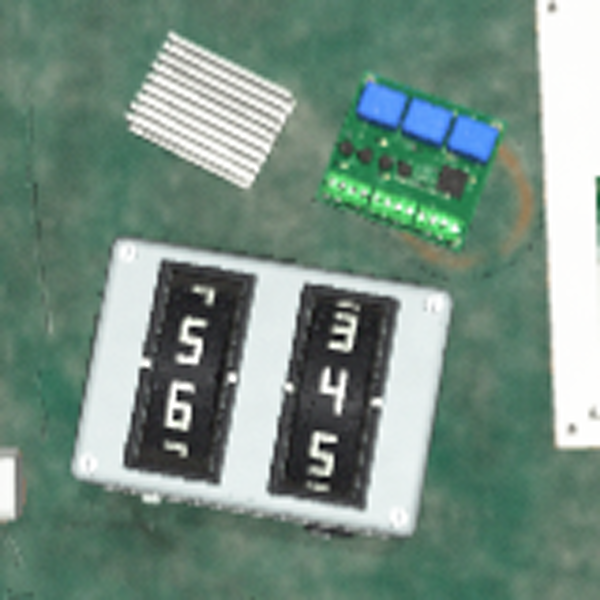

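View pics/top0.png

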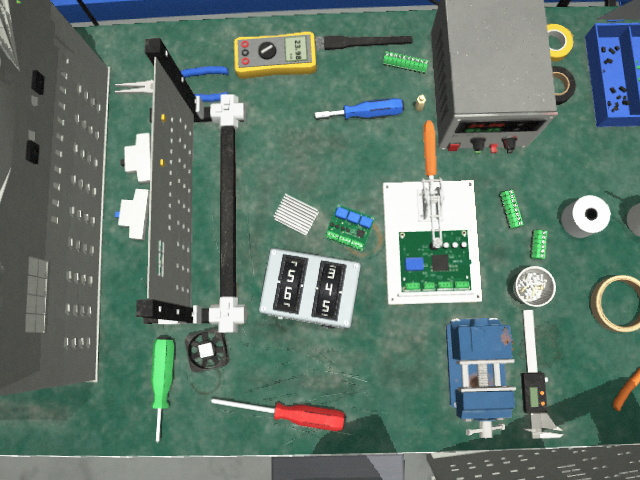

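```bash
cat > h.py <<'E'
import numpy as np,cv2
def cam(c):
    R=cv2.Rodrigues(np.array(c["rvec"]))[0];return R,np.array(c["tvec"])
def K(c):return np.array([[c["fx"],0,c["cx"]],[0,c["fy"],c["cy"]],[0,0,1.]]),np.array([c["k1"],0,0,0,0.])
def ray(c,uv,z):
    k,d=K(c);n=cv2.undistortPoints(np.array([[uv]],float),k,d)[0,0]
    R,t=cam(c);o=-R.T@t;v=R.T@np.array([n[0],n[1],1]);return o+v*(z-o[2])/v[2]
def proj(c,P):
    k,d=K(c);return cv2.projectPoints(np.array(P,float),np.array(c["rvec"]),np.array(c["tvec"]),k,d)[0][:,0]
E
python3 - <<'E'
from h import *
from bench import ctrl
ct=ctrl.capture("top");cs=ctrl.capture("scene")
np.save("cams.npy",np.array([ct,cs],dtype=object),allow_pickle=True)
b=lambda p:(p[0]/3.75+240-.4,p[1]/3.75+185-.4)
a=lambda p:(p[0]/5+240-.4,p[1]/(4.6)+240-.4)
for n,c,f,pts in(("top",ct,b,dict(mLl=(145,362),mLr=(232,378),mRl=(289,387),mRr=(379,402),s1=(127,252),s2=(432,303),s3=(398,516),s4=(87,463))),
 ("scene",cs,a,dict(mLl=(270,290),mLr=(387,260),mRl=(463,241),mRr=(578,211),s1=(178,206),s2=(577,111),s3=(679,304),s4=(261,415)))):
    P={k:ray(c,f(v),.08) for k,v in pts.items()}
    for k in P:print(n,k,P[k].round(4))
    y=P["mLl"]-P["mRr"];print("yaw",np.degrees(np.arctan2(-y[0],y[1])),"centre marks",sum(P[k] for k in list(P)[:4])/4,"screws",sum(P[k] for k in list(P)[4:])/4)
    sx=P["s1"]+P["s2"]-P["s3"]-P["s4"];print("yaw2",np.degrees(np.arctan2(sx[1],sx[0])))
R,t=cam(ct);print(-R.T@t);R,t=cam(cs);print(-R.T@t)
E
```

```text
top mLl [0.5661 0.0715 0.08  ]
top mLr [0.5588 0.0368 0.08  ]
top mRl [0.5546 0.0142 0.08  ]
top mRr [ 0.5476 -0.0213  0.08  ]
top s1 [0.6106 0.0782 0.08  ]
top s2 [ 0.5865 -0.0436  0.08  ]
top s3 [ 0.5026 -0.0274  0.08  ]
top s4 [0.5265 0.0951 0.08  ]
yaw -11.245267492214195 centre marks [0.55675723 0.02530923 0.08      ] screws [0.55657652 0.02556184 0.08      ]
yaw2 -11.137027669150747
scene mLl [0.5673 0.0707 0.08  ]
scene mLr [0.5605 0.0359 0.08  ]
scene mRl [0.5559 0.013  0.08  ]
scene mRr [ 0.5491 -0.0223  0.08  ]
scene s1 [0.611  0.0786 0.08  ]
scene s2 [ 0.5852 -0.0445  0.08  ]
scene s3 [ 0.5031 -0.0276  0.08  ]
scene s4 [0.527  0.0948 0.08  ]
yaw -11.051550197638214 centre marks [0.55820091 0.02434603 0.08      ] screws [0.55657717 0.0253186  0.08      ]
yaw2 -11.281539060764068
[ 0.48078932 -0.01840295  0.93235137]
[0.12233369 0.2647312  0.7216459 ]
```

```bash
cat >> h.py <<'E'
C=np.array([.557,.0252]);yaw=np.radians(-11.2)
XT=np.array([np.cos(yaw),np.sin(yaw),0]);YT=np.array([-np.sin(yaw),np.cos(yaw),0])
def digits(c,side,d,press=0):
    out={}
    for k in range(10):
        a=(k-d)*np.radians(36)
        if abs(a)<1.1:
            p=np.array([*C,0.058-press])+side*.029*YT+.042*(np.cos(a)*np.array([0,0,1])-np.sin(a)*XT)
            out[k]=proj(c,[p])[0]
    return out
E
python3 - <<'E'
from h import *
ct,cs=np.load("cams.npy",allow_pickle=True)
for d in(5,5.25,5.5,5.75,6):
    print(d,{k:((v-[239.6,184.6])*3.75).round() for k,v in digits(ct,1,d).items()},{k:((v-[239.6,239.6])*[5,4.6]).round() for k,v in digits(cs,1,d).items()})
for d in(4,4.5):
    print(d,{k:((v-[239.6,184.6])*3.75).round() for k,v in digits(ct,-1,d).items()},{k:((v-[239.6,239.6])*[5,4.6]).round() for k,v in digits(cs,-1,d).items()})
E
```

```text
5 {4: array([198., 305.]), 5: array([185., 365.]), 6: array([176., 429.])} {4: array([303., 196.]), 5: array([327., 239.]), 6: array([355., 316.])}
5.25 {4: array([201., 294.]), 5: array([188., 348.]), 6: array([178., 414.]), 7: array([174., 463.])} {4: array([299., 193.]), 5: array([320., 224.]), 6: array([348., 295.]), 7: array([370., 376.])}
5.5 {4: array([204., 285.]), 5: array([192., 332.]), 6: array([180., 398.]), 7: array([174., 453.])} {4: array([295., 193.]), 5: array([314., 212.]), 6: array([341., 275.]), 7: array([366., 357.])}
5.75 {4: array([207., 279.]), 5: array([195., 318.]), 6: array([182., 381.]), 7: array([175., 442.])} {4: array([293., 196.]), 5: array([308., 203.]), 6: array([334., 256.]), 7: array([360., 336.])}
6 {5: array([198., 305.]), 6: array([185., 365.]), 7: array([176., 429.])} {5: array([303., 196.]), 6: array([327., 239.]), 7: array([355., 316.])}
4 {3: array([343., 329.]), 4: array([332., 390.]), 5: array([322., 454.])} {3: array([491., 150.]), 4: array([519., 190.]), 5: array([549., 265.])}
4.5 {3: array([347., 309.]), 4: array([338., 357.]), 5: array([327., 423.]), 6: array([319., 478.])} {3: array([480., 148.]), 4: array([504., 164.]), 5: array([535., 225.]), 6: array([560., 306.])}
```

>>> {"op": "send_rows", "data": {"motion": [[[0, 0, -7, 0.0205, 0.034, 0, -1], [0, 0, -7, 0.0205, 0.034, 0, -1], [0, 0, -7, 0.0205, 0.034, 0, -1], [0, 0, -7, 0.0205, 0.034, 0, -1], [0, 0, -7, 0.0205, 0.034, 0, -1]]], "squeeze": 15}}

```text
time_s: 1.42
ee_pos: [0.3322, -0.3602, 0.2141]
orientation: [0.996, -0.09, 0.0, 0.0]
force: [-0.5, 0.1, 0.1]
width: 0.669
```

>>> {"op": "send_rows", "data": {"motion": [[[0, 0, 0, 0.0205, 0.034, 0, -1], [0, 0, 0, 0.0205, 0.034, 0, -1], [0, 0, 0, 0.0205, 0.034, 0, -1], [0, 0, 0, 0.0205, 0.034, 0, -1], [0, 0, 0, 0.0205, 0.034, 0, -1]]]}}

```text
time_s: 1.83
ee_pos: [0.4348, -0.19, 0.2143]
orientation: [0.996, -0.087, 0.0, 0.0]
force: [0.8, 0.0, 0.9]
width: 0.301
```

>>> {"op": "send_rows", "data": {"motion": [[[0, 0, 0, 0.0205, 0.034, 0, -1], [0, 0, 0, 0.0205, 0.034, 0, -1], [0, 0, 0, 0.0205, 0.034, 0, -1], [0, 0, 0, 0.0205, 0.034, 0, -1], [0, 0, 0, 0.0205, 0.034, 0, -1]]]}}

```text
time_s: 2.25
ee_pos: [0.5373, -0.0198, 0.2142]
orientation: [0.996, -0.087, 0.0, 0.0]
force: [1.1, -0.0, 1.2]
width: 0.006
```

>>> {"op": "send_rows", "data": {"motion": [[[0, 0, -1.2, 0.0184, 0.0332, 0, -1], [0, 0, 0, 0.0184, 0.0332, 0, -1], [0, 0, 0, 0, 0, -0.03, -1], [0, 0, 0, 0, 0, -0.035, -1], [0, 0, 0, 0, 0, -0.025, -1]]]}}

```text
time_s: 2.67
ee_pos: [0.5728, 0.0456, 0.1218]
orientation: [0.995, -0.097, -0.001, 0.0]
force: [0.0, -0.2, -0.1]
width: 0.006
```

>>> {"op": "send_rows", "data": {"motion": [[[0, 0, 0, 0, 0, 0, -1]]]}}

```text
time_s: 2.75
ee_pos: [0.5695, 0.0448, 0.1187]
orientation: [0.995, -0.097, -0.006, 0.001]
force: [-0.9, -0.1, -0.9]
width: 0.005
```

```bash
python3 - <<'E'
from bench import ctrl
import cv2
for n in("scene","wrist"):
    c=ctrl.capture(n);i=c["img"][:,:,::-1]
    if n=="scene": i=cv2.resize(i[200:370,220:420],None,fx=3,fy=3,interpolation=2)
    cv2.imwrite(f"pics/{n}1.png",i)
print(ctrl.observe())
E
```

```text
{'time_s': 2.85, 'joint_pos': array([ 5.77370278e-02,  3.90500213e-01,  1.69708150e+00, -1.10875965e-04,
        1.05511484e+00,  1.82419097e+00]), 'dq': array([-5.00077077e-03, -3.45189384e-02, -5.07127512e-02,  7.79142402e-06,
       -2.20464821e-03, -2.51350960e-04]), 'effort': array([ 1.90143767e-01, -4.07832849e+01, -1.95115560e+01,  2.04995665e-02,
        5.74047190e-04, -6.74502662e-04]), 'ee_pos': array([0.57337265, 0.04462843, 0.12394295]), 'orientation': array([ 9.95221097e-01, -9.76455911e-02, -5.37815174e-04,  1.33150089e-04]), 'force': array([-0.0807566 , -0.22065926,  0.45013866]), 'torque': array([ 0.04886532, -0.01012547,  0.0240843 ]), 'width': 0.007403126087891952}
```

View pics/scene1.png

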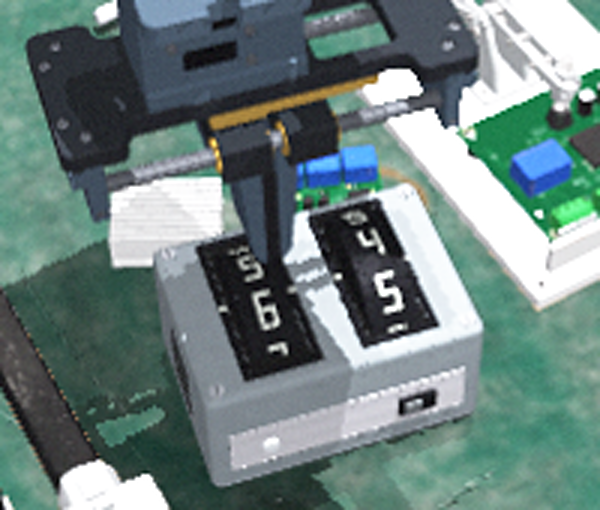

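View pics/wrist1.png

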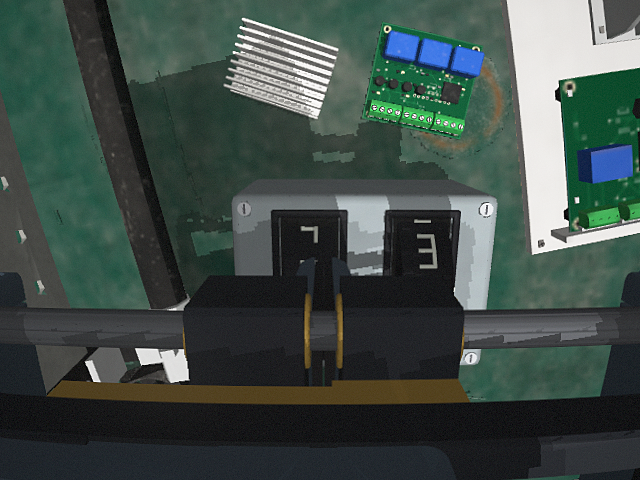

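>>> {"op": "send_rows", "data": {"motion": [[[0, 0, 0, 0.003, 0.006, -0.01, -1], [0, 0, 0, 0, 0, -0.01, -1], [0, 0, 0, 0, 0, -0.004, -1], [0, 0, 0, 0, 0, 0, -1]]]}}

```text
time_s: 3.18
ee_pos: [0.5759, 0.0506, 0.0993]
orientation: [0.995, -0.098, -0.001, 0.0]
force: [-0.2, -0.9, 0.4]
width: 0.003
```

>>> {"op": "send_rows", "data": {"motion": [[[0, 0, 0, 0, 0, -0.003, -1], [0, 0, 0, 0, 0, -0.003, -1], [0, 0, 0, 0, 0, 0, -1]]]}}

```text
time_s: 3.43
ee_pos: [0.5776, 0.0505, 0.0954]
orientation: [0.995, -0.098, 0.002, -0.0]
force: [-0.3, -1.2, 9.4]
width: 0.006
```

>>> {"op": "send_rows", "data": {"motion": [[[0, 0, 0, 0, 0, -0.002, -1], [0, 0, 0, 0, 0, 0, -1]]]}}

```text
time_s: 3.6
ee_pos: [0.5783, 0.0504, 0.0942]
orientation: [0.995, -0.098, 0.003, -0.0]
force: [0.7, -1.3, 10.4]
width: 0.007
```

>>> {"op": "send_rows", "data": {"motion": [[[0, 0, 0, -0.0059, 0.0012, 0, -1], [0, 0, 0, -0.0059, 0.0012, 0, -1], [0, 0, 0, -0.0059, 0.0012, 0, -1], [0, 0, 0, -0.0059, 0.0012, 0, -1], [0, 0, 0, -0.0059, 0.0012, 0, -1]]]}}

```text
time_s: 4.02
ee_pos: [0.5491, 0.0563, 0.0946]
orientation: [0.995, -0.098, 0.003, -0.0]
force: [-0.1, -1.0, 9.9]
width: 0.01
```

```bash
python3 - <<'E'
from bench import ctrl
import cv2
for n in("scene",):
    c=ctrl.capture(n);i=c["img"][:,:,::-1]
    if n=="scene": i=cv2.resize(i[200:370,220:420],None,fx=3,fy=3,interpolation=2)
    cv2.imwrite(f"pics/{n}2.png",i)
s=ctrl.observe();print(s["ee_pos"],s["force"])
E
```

```text
[0.5477017  0.05649465 0.09448408] [-1.64201225 -0.13162174  9.51582236]
```

View pics/scene2.png

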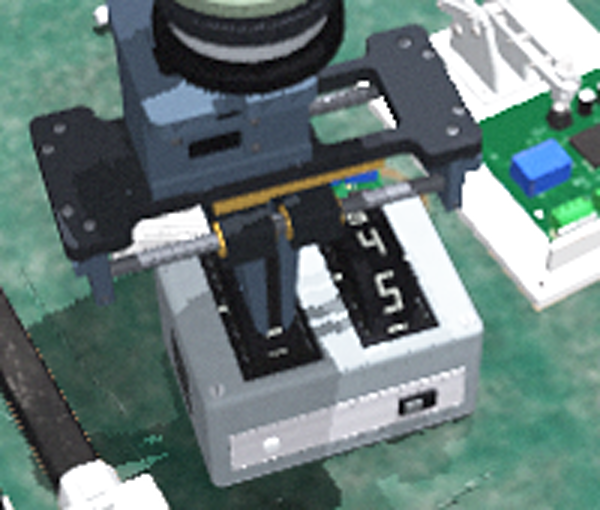

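>>> {"op": "send_rows", "data": {"motion": [[[0, 0, 0, 0, 0, 0.006, -1], [0, 0, 0, 0, 0, 0.014, -1], [0, 0, 0, 0.0285, -0.006, 0.012, -1], [0, 0, 0, 0, 0, 0, -1]]]}}

```text
time_s: 4.4
ee_pos: [0.5812, 0.0501, 0.1272]
orientation: [0.995, -0.098, 0.005, -0.001]
force: [1.9, 0.2, 0.5]
width: 0.006
```

```bash
python3 - <<'E'
from bench import ctrl
import cv2
for n in("scene",):
    c=ctrl.capture(n);i=c["img"][:,:,::-1]
    if n=="scene": i=cv2.resize(i[200:370,220:420],None,fx=3,fy=3,interpolation=2)
    cv2.imwrite(f"pics/{n}3.png",i)
s=ctrl.observe();print(s["ee_pos"],s["force"])
E
```

```text
[0.57841754 0.05034627 0.12570251] [-0.91360402  0.15315425 -0.64079828]
```

View pics/scene3.png

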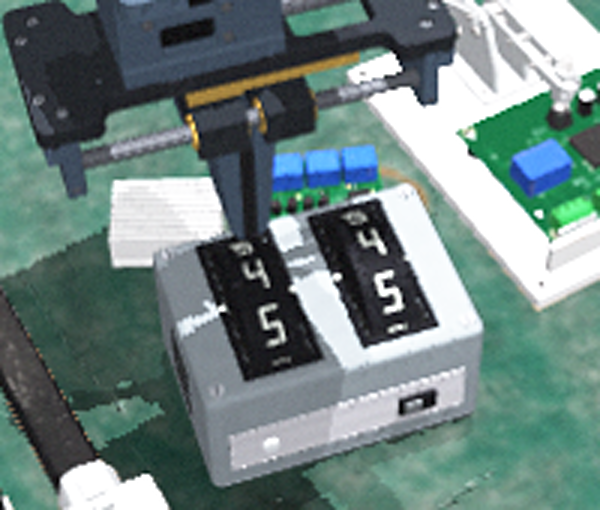

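>>> {"op": "send_rows", "data": {"motion": [[[0, 0, 0, -0.001, 0, -0.015, -1], [0, 0, 0, -0.001, 0, -0.01, -1], [0, 0, 0, 0, 0, -0.004, -1], [0, 0, 0, 0, 0, -0.003, -1], [0, 0, 0, 0, 0, 0, -1]]]}}

```text
time_s: 4.87
ee_pos: [0.5735, 0.0507, 0.0927]
orientation: [0.995, -0.098, 0.0, 0.0]
force: [0.2, -0.3, 11.4]
width: 0.007
```

>>> {"op": "send_rows", "data": {"motion": [[[0, 0, 0, -0.0051, 0.001, 0, -1], [0, 0, 0, -0.0051, 0.001, 0, -1], [0, 0, 0, -0.0051, 0.001, 0, -1], [0, 0, 0, -0.0051, 0.001, 0, -1], [0, 0, 0, -0.0051, 0.001, 0, -1]]]}}

```text
time_s: 5.28
ee_pos: [0.549, 0.0556, 0.0937]
orientation: [0.995, -0.098, 0.002, -0.0]
force: [0.3, -0.4, 10.4]
width: 0.004
```

>>> {"op": "send_rows", "data": {"motion": [[[0, 0, 0, 0, 0, 0, -1], [0, 0, 0, 0, 0, 0.006, -1], [0, 0, 0, 0, 0, 0.014, -1], [0, 0, 0, 0.0285, -0.006, 0.012, -1], [0, 0, 0, 0, 0, 0, -1]]]}}

```text
time_s: 5.7
ee_pos: [0.5811, 0.0492, 0.1261]
orientation: [0.995, -0.098, 0.004, -0.0]
force: [1.4, 1.0, 0.3]
width: 0.003
```

```bash
python3 - <<'E'
from bench import ctrl
import cv2
for n in("scene",):
    c=ctrl.capture(n);i=c["img"][:,:,::-1]
    if n=="scene": i=cv2.resize(i[200:370,220:420],None,fx=3,fy=3,interpolation=2)
    cv2.imwrite(f"pics/{n}4.png",i)
s=ctrl.observe();print(s["ee_pos"],s["force"],s["orientation"])
E
```

```text
[0.57830985 0.04943061 0.12466993] [-0.83765984  0.51351304 -0.56652681] [ 9.95194201e-01 -9.79084250e-02  1.55478215e-03 -1.56345593e-04]
```

View pics/scene4.png

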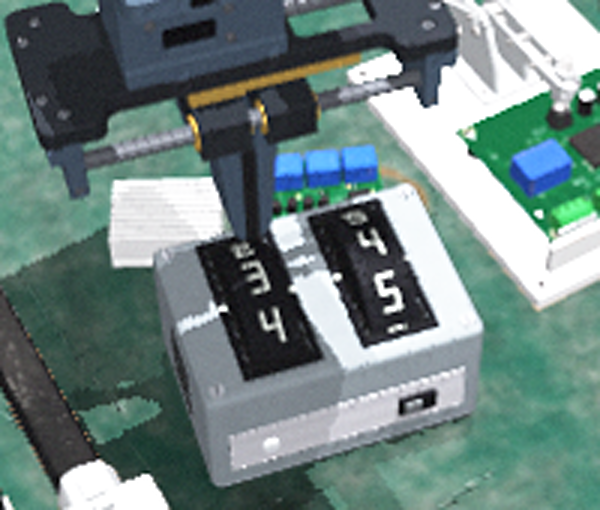

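>>> {"op": "send_rows", "data": {"motion": [[[0, 0, 0, -0.0199, -0.025, 0, -1], [0, 0, 0, -0.0199, -0.025, 0, -1], [0, 0, 0, 0, 0, 0, -1]]]}}

```text
time_s: 6.0
ee_pos: [0.5308, -0.003, 0.1223]
orientation: [0.995, -0.099, -0.004, 0.001]
force: [-1.1, -0.3, -1.4]
width: 0.01
```

>>> {"op": "send_rows", "data": {"motion": [[[0, 0, 0, 0, 0, -0.012, -1], [0, 0, 0, 0, 0, -0.01, -1], [0, 0, 0, 0, 0, -0.004, -1], [0, 0, 0, 0, 0, -0.002, -1], [0, 0, 0, 0, 0, 0, -1]]]}}

```text
time_s: 6.42
ee_pos: [0.5368, -0.0005, 0.096]
orientation: [0.995, -0.097, 0.0, 0.001]
force: [-1.5, -1.6, 8.8]
width: 0.005
```

Press 2.5 mm more, then roll to the back 26 mm.

>>> {"op": "send_rows", "data": {"motion": [[[0, 0, 0, 0, 0, -0.0025, -1], [0, 0, 0, 0, 0, 0, -1]]]}}

```text
time_s: 6.58
ee_pos: [0.5375, -0.0006, 0.0942]
orientation: [0.995, -0.097, 0.001, 0.001]
force: [0.1, -2.6, 9.5]
width: 0.008
```

>>> {"op": "send_rows", "data": {"motion": [[[0, 0, 0, 0.0051, -0.001, 0, -1], [0, 0, 0, 0.0051, -0.001, 0, -1], [0, 0, 0, 0.0051, -0.001, 0, -1], [0, 0, 0, 0.0051, -0.001, 0, -1], [0, 0, 0, 0.0051, -0.001, 0, -1]]]}}

```text
time_s: 7.0
ee_pos: [0.5629, -0.0057, 0.0945]
orientation: [0.995, -0.097, 0.001, 0.001]
force: [-1.1, -2.6, 9.7]
width: 0.005
```

>>> {"op": "send_rows", "data": {"motion": [[[0, 0, 0, 0, 0, 0, -1], [0, 0, 0, 0, 0, 0.006, -1], [0, 0, 0, 0, 0, 0.014, -1], [0, 0, 0, 0, 0, 0.012, -1], [0, 0, 0, 0, 0, 0, -1]]]}}

```text
time_s: 7.42
ee_pos: [0.5632, -0.0048, 0.1268]
orientation: [0.995, -0.097, 0.001, -0.0]
force: [0.4, -0.4, 0.0]
width: 0.003
```

```bash
python3 - <<'E'
from bench import ctrl
import cv2
for n in("scene",):
    c=ctrl.capture(n);i=c["img"][:,:,::-1]
    if n=="scene": i=cv2.resize(i[200:370,220:420],None,fx=3,fy=3,interpolation=2)
    cv2.imwrite(f"pics/{n}5.png",i)
s=ctrl.observe();print(s["ee_pos"],s["force"],s["orientation"])
E
```

```text
[ 0.56249857 -0.00488205  0.12566185] [-0.29292642  0.15484975  0.58392977] [ 9.95251401e-01 -9.73364691e-02  5.09440296e-04 -3.96595551e-05]
```

View pics/scene5.png

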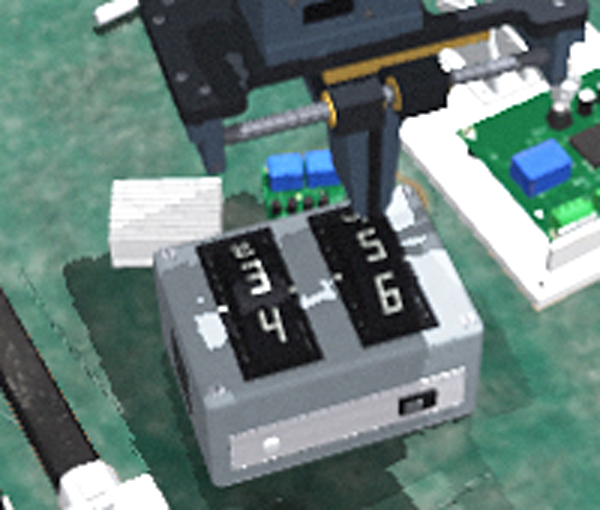

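Right shows 5 in its notch, left still 3. One more stroke.

>>> {"op": "send_rows", "data": {"motion": [[[0, 0, 0, -0.0245, 0.005, 0, -1], [0, 0, 0, 0, 0, 0, -1]]]}}

```text
time_s: 7.63
ee_pos: [0.5328, 0.0005, 0.1236]
orientation: [0.995, -0.097, -0.004, 0.0]
force: [-1.7, 0.1, -0.7]
width: 0.003
```

>>> {"op": "send_rows", "data": {"motion": [[[0, 0, 0, 0, 0, -0.013, -1], [0, 0, 0, 0, 0, -0.01, -1], [0, 0, 0, 0, 0, -0.005, -1], [0, 0, 0, 0, 0, -0.003, -1], [0, 0, 0, 0, 0, 0, -1]]]}}

```text
time_s: 8.05
ee_pos: [0.5385, -0.0003, 0.0945]
orientation: [0.995, -0.098, 0.001, -0.0]
force: [-0.7, 0.2, 10.2]
width: 0.006
```

>>> {"op": "send_rows", "data": {"motion": [[[0, 0, 0, 0.0051, -0.001, -0.0005, -1], [0, 0, 0, 0.0051, -0.001, 0, -1], [0, 0, 0, 0.0051, -0.001, 0, -1], [0, 0, 0, 0.0051, -0.001, 0, -1], [0, 0, 0, 0.0051, -0.001, 0, -1]]]}}

```text
time_s: 8.47
ee_pos: [0.5645, -0.0054, 0.0949]
orientation: [0.995, -0.098, 0.001, -0.0]
force: [-0.5, -0.7, 9.0]
width: 0.003
```

>>> {"op": "send_rows", "data": {"motion": [[[0, 0, 0, 0, 0, 0, -1], [0, 0, 0, 0, 0, 0.006, -1], [0, 0, 0, 0, 0, 0.014, -1], [0, 0, 0, 0, 0, 0.025, -1], [0, 0, 0, 0, 0, 0.03, -1]]]}}

```text
time_s: 8.88
ee_pos: [0.5616, -0.0053, 0.1671]
orientation: [0.995, -0.098, -0.003, 0.0]
force: [1.4, 0.1, -0.0]
width: 0.006
```

>>> {"op": "send_rows", "data": {"motion": [[[0, 0, 0, 0, 0, 0.03, -1], [0, 0, 0, 0, -0.035, 0, -1], [0, 0, 0, 0, -0.035, 0, -1], [0, 0, 0, 0, -0.035, 0, -1], [0, 0, 0, 0, -0.035, 0, -1]]]}}

```text
time_s: 9.3
ee_pos: [0.5629, -0.1466, 0.1981]
orientation: [0.995, -0.097, -0.001, -0.0]
force: [0.9, -0.1, 1.0]
width: 0.004
```

>>> {"op": "send_rows", "data": {"motion": [[[0, 0, 0, 0, -0.035, 0, -1], [0, 0, 0, -0.02, -0.035, 0, -1], [0, 0, 0, -0.02, -0.035, 0, -1], [0, 0, 0, -0.02, -0.035, 0, -1], [0, 0, 0, 0, 0, 0, -1]]]}}

```text
time_s: 9.72
ee_pos: [0.4996, -0.291, 0.1977]
orientation: [0.995, -0.101, -0.002, 0.001]
force: [0.5, 0.3, -0.3]
width: 0.004
```

```bash
python3 - <<'E'
from bench import ctrl
import cv2
for n in("scene","top"):
    c=ctrl.capture(n);i=c["img"][:,:,::-1]
    i=cv2.resize(i[240:370,240:400] if n=="scene" else i[185:345,240:400],None,fx=3.7,fy=3.7,interpolation=2)
    cv2.imwrite(f"pics/{n}6.png",i)
s=ctrl.observe();print(s["ee_pos"],s["force"],s["time_s"])
E
```

```text
[ 0.50228476 -0.28644624  0.19789248] [ 0.13902139 -0.26794668  0.14330398] 9.8167
```

View pics/scene6.png

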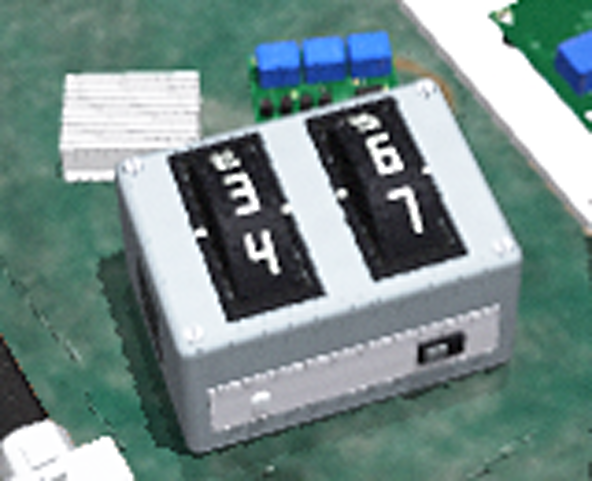

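View pics/top6.png

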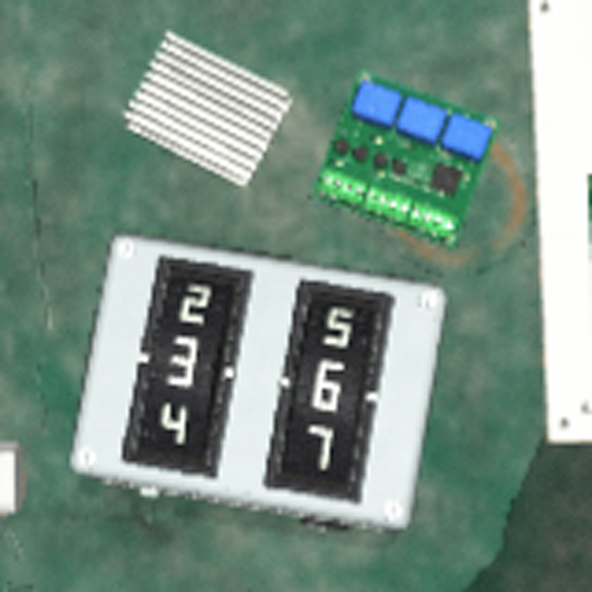

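```bash
python3 -c "
from bench import ctrl
print(ctrl.finish_job())"
```

```text
the job is handed in; nothing more can be done
None
```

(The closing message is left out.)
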